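Push a row of relief tiles home on the laying-up board

TASK

Four relief tiles lie touching in a row against the fence of the laying-up board. With the fingertips, push the whole row along the fence as one train until it is fully home against the end stop: no gaps, every tile flat on the board, square and snug to the fence. Push gently so nothing chips, do not pick up or tip any tile, and leave everything around the board where it is.

Things in the scene. Friction and masses are not known exactly. Their poses are not given: they have to be found in the camera images.
- board: fixed wooden laying-up board: plywood bed 135 x 540 mm, 12 mm thick, long side along its y, open at the front (no lip), a fence along its whole far side. Origin on the table at mid-length; the bed spans y = -270 to +270 mm, x = -60 to +40 mm. x points from the open front to the fence, y along the fence towards the end stop (to the robot's left), z up
- fence (a point): the fence, a fixed wooden rail 32 mm wide the whole length of the board: this point is the top edge of its inner (tile-side) face at mid-length, 40 mm from the board's origin along x, 24 mm above the bed. Axes as the board's. Nothing holds the row to it: a push near the fence swings the row's leading end out, one about 10 mm on the open side of centre keeps it in
- stop: fixed dark wooden block clamped across the left part of the bed (80 mm across, 36 mm along, 22 mm high; strap 28, knob 47 mm above the bed); where along the board varies. Origin on its tile-side face, at bed height (12 mm above the table), 40 mm in front of the fence, on the row's centre line. Axes as the board's: y points away from the tiles
- row_home (a point): where the free end face of the row comes when it is fully home: 240 mm (four tiles) before the stop's face, at bed height, on the row's centre line. Axes as the board's. At the start the row's tiles touch, 0.5 mm off the fence, and the row is 65 to 135 mm short of home; it slides with about 2 to 6 N, more if squeezed to the fence
- tile_sun: fired clay relief tile, dark blue with a yellow sun; one of the four in the row. 80 mm across the board (its x), 60 mm along the row (its y), 14 mm thick (low raised decoration adds 2 mm on top), about 130 g. Origin at the centre of its underside. The four tiles are the same size and lie in a random order
- tile_fish: fired clay relief tile, white with a blue fish; one of the four in the row. 80 mm across the board (its x), 60 mm along the row (its y), 14 mm thick (low raised decoration adds 2 mm on top), about 130 g. Origin at the centre of its underside. The four tiles are the same size and lie in a random order
- tile_leaf: fired clay relief tile, dark green with a light green leaf; one of the four in the row. 80 mm across the board (its x), 60 mm along the row (its y), 14 mm thick (low raised decoration adds 2 mm on top), about 130 g. Origin at the centre of its underside. The four tiles are the same size and lie in a random order
- tile_house: fired clay relief tile, orange-brown terracotta with a white house; one of the four in the row. 80 mm across the board (its x), 60 mm along the row (its y), 14 mm thick (low raised decoration adds 2 mm on top), about 130 g. Origin at the centre of its underside. The four tiles are the same size and lie in a random order
- spare_tile: unglazed beige relief tile of the same size, lying on the table in front of the board; not part of the row. Origin at the centre of its underside
- jar_blue: blue screw-top glaze jar, 48 mm across, 68 mm tall, standing in front of the board near its right end. Origin at the centre of its underside
- jar_red: red screw-top glaze jar, 48 mm across, 68 mm tall, standing behind the fence near its right end. Origin at the centre of its underside
- cup: white mug, 72 mm across, 75 mm tall, behind the fence near its left end. Origin at the centre of its underside
- press_mould: white plaster press mould, 190 by 150 mm, 54 mm tall, with a shallow square-edged cavity, behind the fence. Origin at the centre of its underside
- modelling_tool: thin wooden modelling tool, about 205 mm long (its y), 17 mm wide, 9 mm high, lying in front of the board. Origin at its middle, on the table
- try_square: small try square lying behind the fence: dark wooden stock 100 mm long (its x, from 0 to 100 mm), 26 mm wide, 18 mm high, with a steel blade 28 mm wide that reaches to y = +160 mm at x = 70 mm. Origin on the table at the near end of the stock
Mind the look-alikes: they are no part of the job. What is shaped like the tile_fish but purple or red is not meant.

How it is judged:
By the outcome, as a careful person would: the job done as asked, in the order asked, and still so for the second after the job is handed in, with the robot touching nothing.
It also fails if it takes over 42 s, if anything falls off the work surface, if the arm or the gripper's body presses on something with over 40 N, if the wrist force passes 120 N, or if a joint passes its speed limit or range.

ROBOT

A 7-joint arm with a two-finger parallel gripper is mounted at the origin on the work surface. World frame = base frame: x ahead of the robot, y to its left, z up, the work surface at z = 0. Lengths are in m, angles in rad, forces in N, time in s.
With the tool pointing down it reaches from about 0.35 to 0.9 m from the base axis. Payload 19.9 kg.
Tool frame: the origin (TCP) lies between the finger pads; the fingertips stand 19 mm ahead of it and the grasp point (between the pads) is the TCP; z points along the fingers, y is the line along which they close (so a half turn about z gives the same grasp; the last joint's range is limited). The gripper opens to 94 mm and grips with 3 to 60 N. Pads are 16 mm wide; open, the fingers measure 119 mm over their backs; the gripper's body (75 mm by 177 mm) begins 78 mm behind the grasp point.
Start: joints at [1.159, 0.417, -0.01, 1.614, 0.005, 1.111, -0.053], TCP at [0.226, -0.583, 0.224] pointing down, gripper open.
Joint ranges: [-2.81, 2.81], [-0.39, 2.02], [-1.27, 1.25], [0.06, 2.57], [-1.19, 4.33], [0.19, 2], [-2.82, 2.82]. Speed limits (rad/s): [1.89, 1.89, 2.39, 2.39, 3.01, 3.01, 3.01].

INTERFACE

Orientations are given as a 3x3 rotation matrix whose columns are the frame's x, y, z axes.
In Python, from rig import robot gives the robot as it stands. Calls block until the motion is done:
- robot.move_ptp(position, orientation): joint-space move of the TCP to a pose.
- robot.move_linear(position, velocity=0.15, frame=None, threshold=None): straight line of the TCP; frame=None keeps the orientation; velocity is the mean speed in m/s. With threshold (N) it stops when the force on the tool has changed by that much, and returns True; else False.
- robot.goto_joints(angles): joint-space move.
- robot.gripper_to(opening): finger opening in m; the grip force is fixed at half the most; returns when the fingers have stopped.
- robot.pause(seconds).
- robot.ik(position, orientation): joint angles nearest the present ones, or None.
- robot.get_state(): the state.
- robot.grab_frame(name): name is "scene" or "top" or "wrist"; returns the picture (480x640x3 uint8, red, green, blue); there is no depth.
- robot.camera_info(name): a dict with "fx", "fy", "cx", "cy" (pixels), "dist" ([k1, k2, p1, p2, k3] as OpenCV has them; the pictures are not rectified), "rvec" (rotation vector, rad) and "tvec" (3), from world to camera coordinates, as OpenCV has them. Camera axes: x right, y down, z forward; pixel columns grow to the right and rows downward; lengths in m; the calibration is good to about 2 mm. A picture is of the moment at which its call begins: read the wrist's pose just before it. camera_info takes no time and is no camera call; for the wrist camera it gives the pose at the moment of the call.
A pose or a line that the arm cannot do raises robot.PlanningError and nothing moves.
- robot.sign_off(): hands the job in; it is judged then, once.
The state is a dict: "time": time; "qpos": joint angles; "joint_vel": joint speeds; "effort": joint torques, N m; "ee_pos": TCP position; "tool_rot": TCP orientation; "force": force on the tool from outside, world axes, zero at the start; "moment": the same for the moment, N m; "opening": finger opening in m; "grasp_force": force on a finger pad.
Only numpy, scipy, OpenCV 4.12 (cv2) and the standard library are available. Lean on these libraries where they do the work, as an engineer would, in place of code of your own. Each camera call takes 0.05 s, during which the arm holds its last target. There are 200 camera calls.

## Working session

There is one attempt and no reset: what is moved stays moved. The work goes in short steps, each a Python script; the robot and the scene stay as the last script left them, time stands still between calls to the robot, and variables do not carry over. Pictures are saved under pics/ and viewed, at most 10 in all, crops included, and the job is handed in when it is done.

```bash
mkdir -p pics; python3 - <<'E'
from rig import robot
import cv2
for n in("top","scene"):
    cv2.imwrite(f"pics/{n}0.png",robot.grab_frame(n)[:,:,::-1]); i=robot.camera_info(n); print(n,i)
s=robot.get_state();print(s["time"],s["tool_rot"],s["force"])
E
```

```text
top {'fx': 496.4049171409846, 'fy': 496.4049171409846, 'cx': 311.9112131584423, 'cy': 228.72397523246684, 'dist': array([-0.00937203,  0.        ,  0.        ,  0.        ,  0.        ]), 'rvec': array([ 2.18947943, -2.00892862,  0.23297274]), 'tvec': array([-0.00312837,  0.59672441,  1.05904151])}
scene {'fx': 518.6321563613445, 'fy': 518.6321563613445, 'cx': 318.32849885095834, 'cy': 236.71791192434813, 'dist': array([-0.07429876,  0.        ,  0.        ,  0.        ,  0.        ]), 'rvec': array([ 2.33944482,  0.79496404, -0.30013048]), 'tvec': array([-0.4955031 , -0.21297679,  1.26992   ])}
0.1 [[ 9.32397549e-01  3.61434040e-01 -4.95321001e-04]
 [ 3.61434367e-01 -9.32397006e-01  1.01080468e-03]
 [-9.64965995e-05 -1.12149784e-03 -9.99999366e-01]] [-0.89494852  0.88816904 -0.07357816]
```

View pics/top0.png

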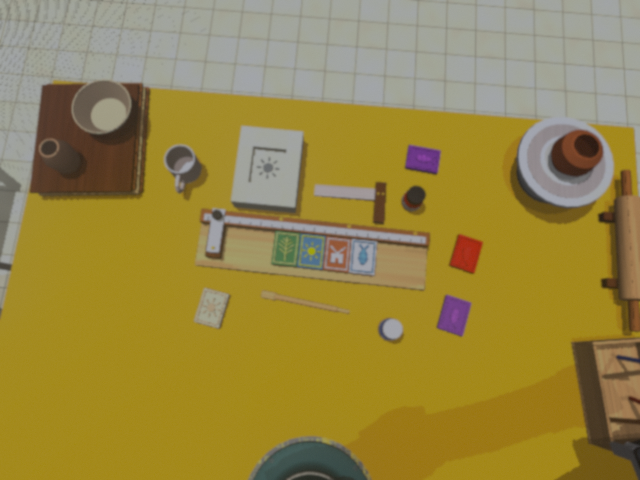

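View pics/scene0.png

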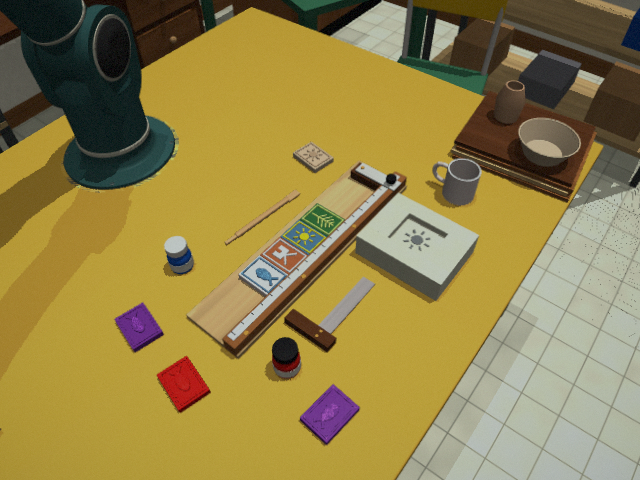

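The top picture shows the row leaf (285,249), sun (311,251), house (337,254), fish (363,257), with the stop at (215,238). The white tile with the blue fish at (363,257) is tile_fish. The purple tiles at (423,159) and (454,315) and the red one at (466,253) are look-alikes lying off the board. I'll confirm this in an enlarged crop.

```bash
python3 - <<'E'
import cv2
a=cv2.imread("pics/top0.png")[195:300,185:440]
cv2.imwrite("pics/c1.png",cv2.resize(a[:, :135],None,fx=5.5,fy=5.5,interpolation=cv2.INTER_CUBIC))
cv2.imwrite("pics/c2.png",cv2.resize(a[:,120:],None,fx=5.5,fy=5.5,interpolation=cv2.INTER_CUBIC))
E
```

```text
(no output)
```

View pics/c1.png

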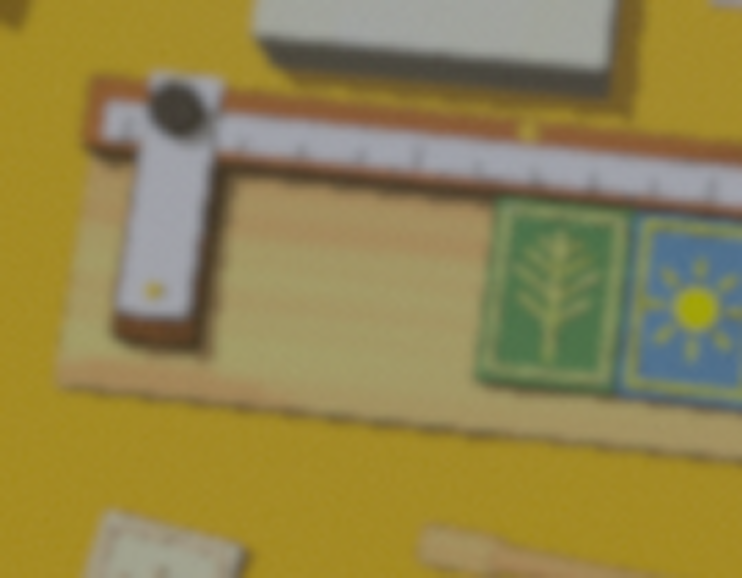

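View pics/c2.png

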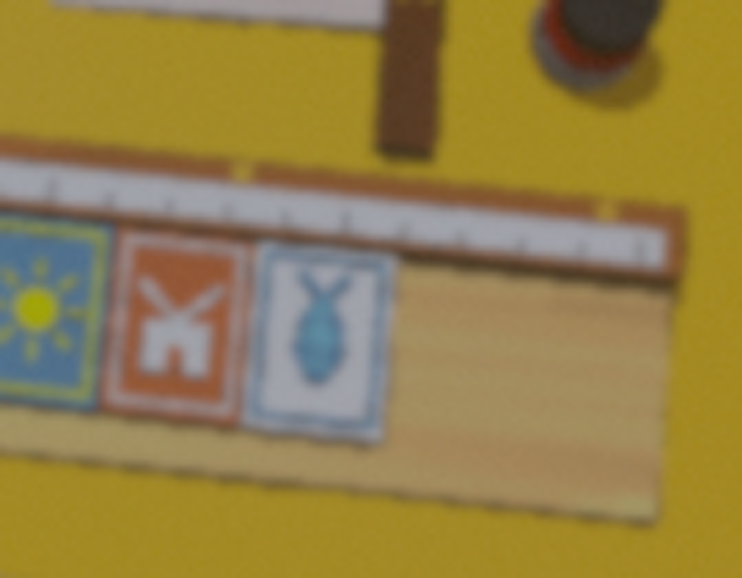

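Leaf, sun, house and fish are confirmed. In the crops, the free face of the fish runs from (398,256) to (382,440) in c2. The board front corners are at c1 (60,386) and c2 (655,522). The top inner ends of the fence are at about c1 (86,148) and c2 (675,280), and the stop face is near c1 x≈200.

```bash
cat >h.py <<'E'
from rig import robot
import numpy as np,cv2
from scipy.optimize import least_squares
def ray(name,px,z):
    i=robot.camera_info(name);K=np.array([[i["fx"],0,i["cx"]],[0,i["fy"],i["cy"]],[0,0,1]])
    u=cv2.undistortPoints(np.array([[px]],float),K,i["dist"])[0,0]
    R=cv2.Rodrigues(i["rvec"])[0];c=-R.T@i["tvec"];d=R.T@[*u,1];return (c+d*(z-c[2])/d[2])[:2]
c1=lambda u,v:((u+.5)/5.5-.5+185,(v+.5)/5.5-.5+195)
c2=lambda u,v:((u+.5)/5.5-.5+305,(v+.5)/5.5-.5+195)
E
python3 - <<'E'
from h import *
W=[ray("top",c1(60,386),.012),ray("top",c2(655,522),.012),ray("top",c1(86,148),.036),ray("top",c2(675,280),.036)]
L=np.array([[-.06,.27],[-.06,-.27],[.04,.27],[.04,-.27]])
T=lambda p,l:np.array([[np.cos(p[2]),-np.sin(p[2])],[np.sin(p[2]),np.cos(p[2])]])@np.array(l)+p[:2]
s=least_squares(lambda p:np.ravel([T(p,l)-w for l,w in zip(L,W)]),[.4,0,0])
print(s.x,s.fun*1e3)
p=s.x
inv=lambda w:np.array([[np.cos(p[2]),np.sin(p[2])],[-np.sin(p[2]),np.cos(p[2])]])@(w-p[:2])
for n,q,z in[("fish far",c2(398,256),.026),("fish near",c2(382,440),.026),("leaf far",c1(495,200),.026),("leaf near",c1(476,382),.026),("stop front top R",c1(196,318),.034),("strap R",c1(218,100),.040),("stop bottom R",c1(203,348),.012),
 ("jarred",c2(590,20),.068),("toolR",(350,312),.009),("toolL",(262,294),.009),("jarblue",(391,329),.068)]:
    print(n,np.round(inv(ray("top",q,z))*1e3,1))
print(robot.ik([*T(p,[-.01,-.25]),.2],np.eye(3)*[1,-1,-1]))
E
```

```text
[ 0.55123028  0.04469146 -0.02138831] [-0.47426589  2.81156103 -0.10360104 -1.84025663  0.43203099  3.5164112
  0.14583594 -4.48771561]
fish far [  39.6 -149.6]
fish near [ -39.6 -149. ]
leaf far [38.  91.7]
leaf near [-40.7  90. ]
stop front top R [-27.6 209.6]
strap R [ 65.6 212.9]
stop bottom R [-36.7 209.1]
jarred [ 139.8 -216.9]
toolR [-129.4 -102.7]
toolL [-110.1  103.9]
jarblue [-160.2 -190.1]
[ 0.47178602  0.358519   -0.19944448  1.76441383  0.08134466  1.02665724
 -1.32825571]
```

```bash
cat >>h.py <<'E'
P=np.array([.55123,.04469]);a=-.02139;c,s=np.cos(a),np.sin(a)
R=np.array([[-s,c,0],[c,s,0],[0,0,-1.]])
W=lambda x,y,z:np.array([*(P+[c*x-s*y,s*x+c*y]),z])
def st(t=""):
    q=robot.get_state();d=q["ee_pos"][:2]-P
    print(t,round(q["time"],2),"board",np.round([c*d[0]+s*d[1],-s*d[0]+c*d[1]],4),"z",round(q["ee_pos"][2],4),"F",np.round(q["force"],1),round(q["opening"],4))
E
python3 - <<'E'
from h import *
robot.move_ptp(W(-.010,-.19,.16),R); robot.gripper_to(0)
robot.move_linear(W(-.010,-.19,.036),.08,threshold=6); st("down")
robot.move_linear(W(-.010,-.185,.036),.02); st()
print(robot.move_linear(W(-.010,-.14,.036),.015,threshold=2.5)); st("contact")
cv2.imwrite("pics/s1.png",cv2.resize(robot.grab_frame("scene")[130:370,170:490,::-1],None,fx=2.4,fy=2.4,interpolation=cv2.INTER_CUBIC))
E
```

```text
down 5.17 board [-0.0097 -0.1901] z 0.0364 F [ 0.1 -0.2  0.6] 0.0004
 5.57 board [-0.01   -0.1848] z 0.036 F [ 1.2 -0.6  0.6] 0.0002
True
contact 7.26 board [-0.0102 -0.1597] z 0.0358 F [ 0.2 -0.1 -0.4] 0.0006
```

View pics/s1.png

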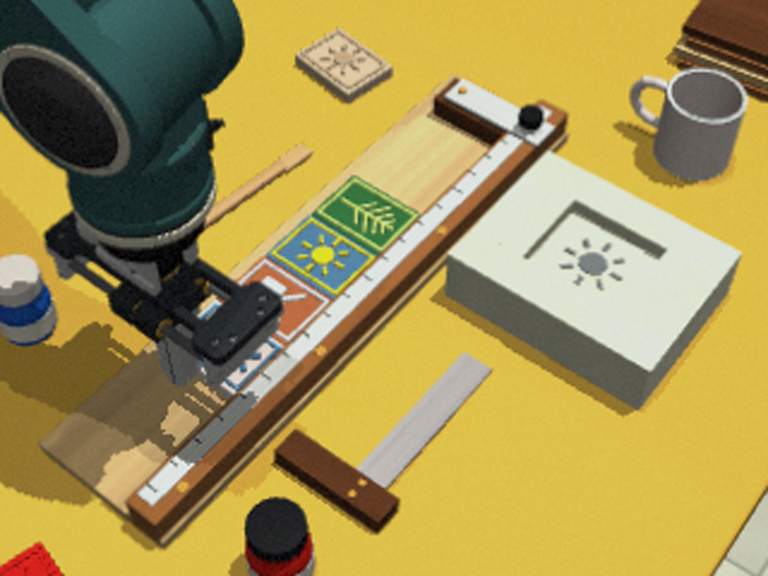

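The scene view shows the closed fingers at the free end of the fish, around (215,375), with the row undisturbed on the fence. Next I'll push: most of the way at moderate speed, then slowly until the force rises.

```bash
python3 - <<'E'
from h import *
print(robot.move_linear(W(-.010,-.11,.036),.025,threshold=14)); st()
print(robot.move_linear(W(-.010,-.062,.036),.03,threshold=14)); st()
cv2.imwrite("pics/t2.png",cv2.resize(robot.grab_frame("top")[195:300,185:440,::-1],None,fx=3.1,fy=3.1,interpolation=cv2.INTER_CUBIC))
E
```

```text
False
 9.46 board [-0.01 -0.11] z 0.036 F [ 0.3 -2.3 -0.9] 0.0004
False
 11.21 board [-0.01  -0.062] z 0.036 F [ 0.3 -3.  -0.5] 0.0002
```

View pics/t2.png

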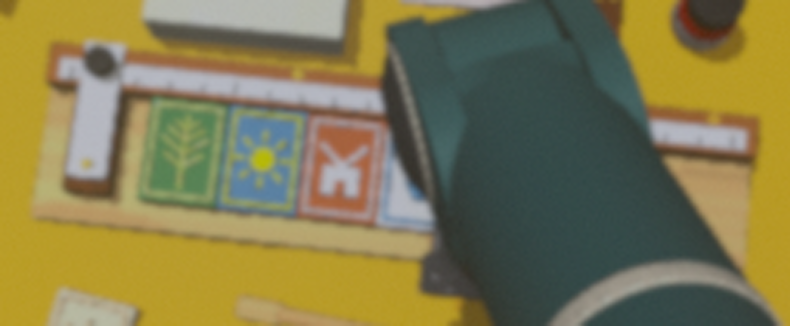

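The row is straight and on the fence, and the leaf's leading edge at x≈148 is still about 20 mm short of the stop at x≈118. The slide force is about 3 N.

```bash
python3 - <<'E'
from h import *
print(robot.move_linear(W(-.010,-.02,.036),.013,threshold=9)); st("end")
robot.pause(.3); st("settled")
E
```

```text
True
end 12.96 board [-0.0102 -0.0421] z 0.0357 F [ 0.7 -2.5  3.2] 0.0006
settled 13.26 board [-0.0107 -0.0423] z 0.0354 F [ 0.1 -0.4  0. ] 0.0003
```

```bash
python3 - <<'E'
from h import *
print(robot.move_linear(W(-.010,-.032,.036),.006,threshold=9)); st("press2")
robot.move_linear(W(-.010,-.060,.036),.03); st()
robot.move_linear(W(-.010,-.075,.16),.1)
robot.move_ptp(W(-.05,-.36,.25),R); st("clear")
cv2.imwrite("pics/t3.png",cv2.resize(robot.grab_frame("top")[195:290,190:370,::-1],None,fx=4.4,fy=4.4,interpolation=cv2.INTER_CUBIC))
cv2.imwrite("pics/s3.png",cv2.resize(robot.grab_frame("scene")[150:350,180:420,::-1],None,fx=3,fy=3,interpolation=cv2.INTER_CUBIC))
E
```

```text
True
press2 13.93 board [-0.0107 -0.042 ] z 0.0352 F [ 0.2 -0.8  0.4] 0.0006
 14.68 board [-0.01   -0.0599] z 0.036 F [-0.4  0.9  0.8] 0.0008
clear 17.23 board [-0.0495 -0.3585] z 0.2496 F [-0.5  0.2 -0.3] 0.0004
```

View pics/t3.png

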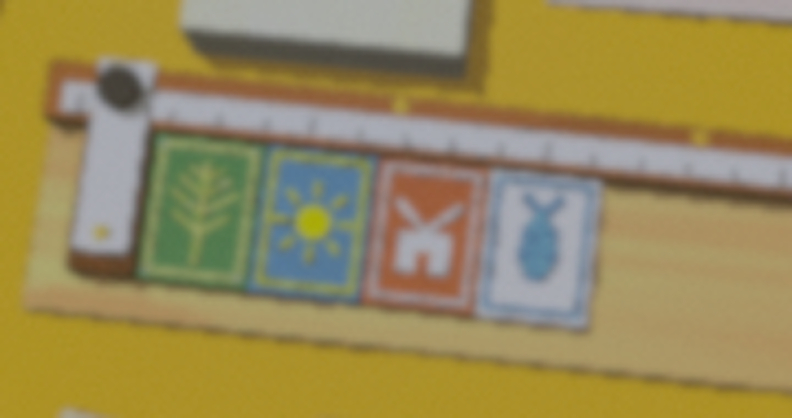

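View pics/s3.png

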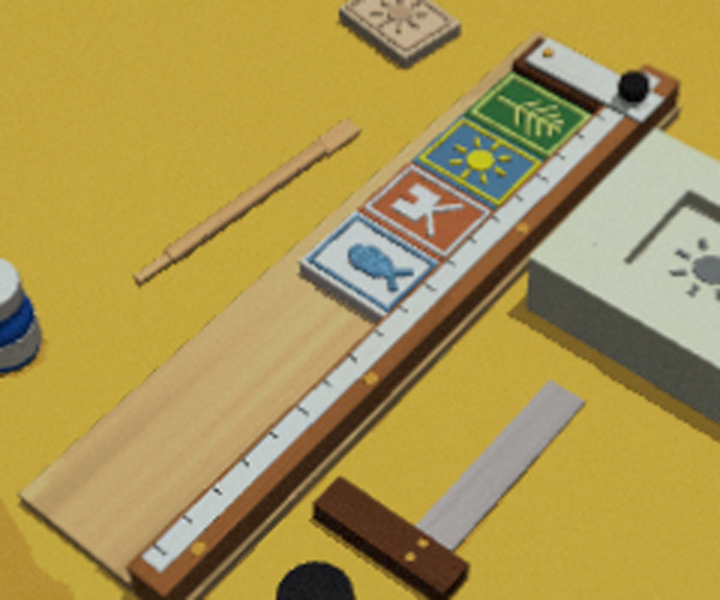

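The row is against the stop with no visible gaps and on the fence (leaf left edge at t3 x≈145 against the stop). One wrist close-up will check that it is snug to the fence.

```bash
python3 - <<'E'
from h import *
robot.move_ptp(W(-.02,.06,.24),R); st()
i=robot.camera_info("wrist");Rc=cv2.Rodrigues(i["rvec"])[0];print(-Rc.T@i["tvec"],Rc[2])
K=np.array([[i["fx"],0,i["cx"]],[0,i["fy"],i["cy"]],[0,0,1]])
for p in [(.04,-.033,.026),(.04,.087,.026),(.04,.207,.026),(-.04,.087,.026)]:print(p,cv2.projectPoints(W(*p)[None],i["rvec"],i["tvec"],K,i["dist"])[0].ravel())
cv2.imwrite("pics/w1.png",robot.grab_frame("wrist")[:,:,::-1])
E
```

```text
18.88 board [-0.0196  0.0588] z 0.2399 F [ 0.8 -1.1 -0.6] 0.0007
[0.53587046 0.17023563 0.39978731] [-0.00580088 -0.23348726 -0.97234256]
(0.04, -0.033, 0.026) [370.42012757 306.24700697]
(0.04, 0.087, 0.026) [374.06042451 193.85677858]
(0.04, 0.207, 0.026) [377.71013687  64.79427469]
(-0.04, 0.087, 0.026) [293.78477103 194.14313537]
```

View pics/w1.png

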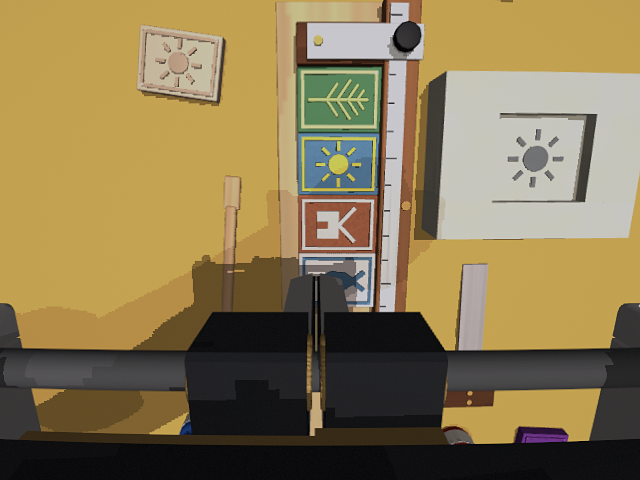

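```bash
python3 - <<'E'
import cv2,numpy as np
a=cv2.imread("pics/w1.png")
cv2.imwrite("pics/w2.png",cv2.resize(a[60:300,360:412],(780,590),interpolation=cv2.INTER_CUBIC))
E
```

```text
(no output)
```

View pics/w2.png

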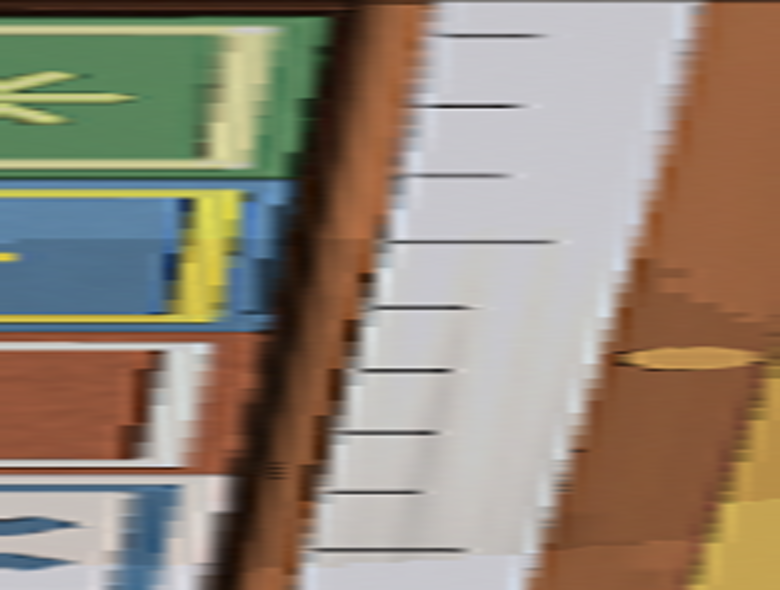

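The dark strip beside the fence is equally narrow along all four tiles, so the row is square and snug with no gaps. The arm is clear of everything, so I'm handing in.

```bash
python3 -c "
from rig import robot
print(robot.sign_off(), robot.get_state()['time'])"
```

```text
the job is handed in; nothing more can be done
the job is handed in; nothing more can be done
```

The row was pushed as one train along the fence to the end stop, where the camera shows it gap-free, square and snug (to about 1 mm, the limit of the pictures), and the job was handed in with the arm clear at about 19 s.

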